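# Fetch the block plane from behind the paint tins

## Task

The block plane is shut in behind three paint tins. First stand all three tins on the white card, then lay the plane flat on the grey felt panel of its rest, lengthwise along the panel and within it, and only then put the tins back on the stand, each centred on the round of its own colour. Keep the tins upright, set everything down without dropping it, and leave the hammer alone.

Things in the scene. Friction and masses are not known exactly. Their poses are not given: they have to be found in the camera images.
- tin_red: Paint tin with a red side and red lid centre, steel rims: upright closed cylinder, 54 mm diameter, 95 mm high, about 0.3 kg. Origin: centre of its underside; z up its axis. At the start it stands on one of the three painted rounds, not necessarily its own.
- tin_blue: Paint tin with a blue side and blue lid centre, steel rims: upright closed cylinder, 54 mm diameter, 95 mm high, about 0.3 kg. Origin: centre of its underside; z up its axis. At the start it stands on one of the three painted rounds, not necessarily its own.
- tin_yellow: Paint tin with a yellow side and yellow lid centre, steel rims: upright closed cylinder, 54 mm diameter, 95 mm high, about 0.3 kg. Origin: centre of its underside; z up its axis. At the start it stands on one of the three painted rounds, not necessarily its own.
- plane: Block plane on its sole on the stand, behind the tins. Steel sole 150 x 44 x 10 mm (x, y, z); green flat-sided body 100 x 44 mm, 10 to 38 mm up, its middle at x = -5 mm; cap and brass knob (x = +60 mm) up to 44 mm; 0.5 kg. Origin: centre of its underside; x along its length. It starts along the row of rounds, 3 to 12 mm from the tins, 30 mm or more from a pine fence behind it (top 42 mm above the bench).
- round_red: red painted round, 78 mm diameter, flat (under 1 mm) on the plywood paint stand (12 mm thick): the place of the red tin. Fixed. Origin: its centre, at the stand's top, 12 mm above the bench. The three rounds lie in a row along their y axes, 85 mm apart; their x axes point away from the robot, towards the plane behind the row and the fence.
- round_blue: blue painted round, 78 mm diameter, flat (under 1 mm) on the plywood paint stand (12 mm thick): the place of the blue tin. Fixed. Origin: its centre, at the stand's top, 12 mm above the bench. The three rounds lie in a row along their y axes, 85 mm apart; their x axes point away from the robot, towards the plane behind the row and the fence.
- round_yellow: yellow painted round, 78 mm diameter, flat (under 1 mm) on the plywood paint stand (12 mm thick): the place of the yellow tin. Fixed. Origin: its centre, at the stand's top, 12 mm above the bench. The three rounds lie in a row along their y axes, 85 mm apart; their x axes point away from the robot, towards the plane behind the row and the fence.
- mat: White card sheet flat on the bench, 250 mm (x) by 120 mm (y), 3 mm thick, fixed: the side area for the tins; it takes the three in a row along its x. Origin: centre of its underside, on the bench.
- rest: Pine board fixed to the bench, 220 mm (x) by 110 mm (y), 12 mm thick, with a grey felt panel 178 mm (x) by 72 mm (y) in the middle of its top (felt under 1 mm thick, the plane sits 12 mm above the bench): the rest for the block plane. Origin: centre of the board's underside, on the bench.
- hammer: Claw hammer with a yellow handle lying on the bench beyond the stand, about 260 mm long. Not part of the job; do not disturb it. Origin near the middle of its underside, x along the handle towards the head.
Mind the look-alikes: they are no part of the job. Several things have the shape of the tin_blue; the one meant has the colours described above.

How it is judged:
By the outcome, as a careful person would: the job done as asked, in the order asked, and still so for the second after the job is handed in, with the robot touching nothing.
It also fails if it takes over 138 s, if anything falls off the work surface, if the arm or the gripper's body presses on something with over 40 N, if the wrist force passes 120 N, or if a joint passes its speed limit or range.

## Robot

A 6-joint arm with a two-finger parallel gripper is mounted at the origin on the work surface. World frame = base frame: x ahead of the robot, y to its left, z up, the work surface at z = 0. Lengths are in m, angles in rad, forces in N, time in s.
With the tool pointing down it reaches from about 0.35 to 0.875 m from the base axis. Payload 4.2 kg.
Tool frame: the origin (TCP) lies midway between the tips of the shut fingers; the grasp point (between the pads) lies bot.pinch_z behind it (bot.pinch_z is the distance from the TCP to the grasp point, in m); z points along the fingers, y is the line along which they close (so a half turn about z gives the same grasp; the last joint's range is limited). The gripper opens to 87 mm and grips with 3 to 60 N. Pads are 19 mm wide; open, the fingers measure 117 mm over their backs; the gripper's body (75 mm by 190 mm) begins 51 mm behind the grasp point.
Start: joints at [-0.917, 0.385, 0.008, 0, -1.194, -0.259], TCP at [0.24, -0.577, 0.223] pointing down, gripper open.
Joint ranges: [-3.14, 3.14], [-1.21, 2.06], [-1.07, 1.41], [-3.16, 2.05], [-2.99, -0.16], [-3.1, 3.1]. Speed limits (rad/s): [2.79, 2.79, 3.14, 3.14, 3.14, 3.14].

## Interface

Orientations are given as a rotation vector (axis times angle).
In Python, from bench import bot gives the robot as it stands.
- The arm moves only by the shell command python3 -m inch 'ROWS' [OPENING] [FORCE]. ROWS is JSON, a list of rows, each an object with "xyz": the shift along the tool's x, y, z in cm, a list of three; "yaw": the turn about the tool's z in degrees. In form: [{"xyz": [x, y, z], "yaw": yaw}, ...]. A call has 1 to 5 rows; each row is the pose to reach, as a shift and turn from the pose commanded when the call began, along the tool's axes at that moment; what a row does not reach only later rows make up. A row lasts 1/8 s, in which the tool goes at most 62.5 mm and 10.7 degrees, less where a joint would pass 70% of its speed; a pose out of reach is approached as far as the arm can. A call with a gripper value outside its range is refused whole. OPENING is the opening, from 0 (shut) to 1 (fully open), set as the call begins (- or left out, the last holds). The fingers move at their own pace and stop on an object; FORCE is the grip in N (left out, the last holds). Time passes only in rows, so rows that repeat a pose let the fingers close. It gives the time, the measured TCP pose, the force, the opening and the grip force at its end, in the units of the state.
- bot.get_state(): the state, without advancing time (a new reading comes with each control period).
- bot.get_image(name): name is "scene" or "top"; returns a dict with "image" (384x512x3 uint8, red, green, blue), "z_map" (384x512 float32, m along the optical axis (not along the pixel's ray), 0 where there is no reading), "fovy" (degrees; the focal length in pixels is half the picture's height over the tangent of half this angle, whatever the lens; pixels are square), "cx", "cy" (the principal point, pixels), "k1" (the pictures are not rectified: a ray, as slopes to the right and down, at radius r is drawn at 1 + k1 r^2 times it, then the intrinsics apply), "R" (3x3) and "t" (3): a world point X has camera coordinates R X + t. Camera axes: x right, y down, z forward; pixel columns grow to the right and rows downward; lengths in m; the calibration is good to about 2 mm. A picture is of the moment at which its call begins.
- bot.finish_job(): hands the job in; it is judged then, once.
The state is a dict: "t": time; "q": joint angles; "qd": joint speeds; "joint_efforts": joint torques, N m; "position": TCP position; "tool_rot": TCP orientation; "contact_force": force on the tool from outside, world axes, zero at the start; "moment": the same for the moment, N m; "width": finger opening in m; "gripper_force": force on a finger pad.
Only numpy, scipy, OpenCV 4.12 (cv2) and the standard library are available. Lean on these libraries where they do the work, as an engineer would, in place of code of your own. Each camera call takes 0.05 s, during which the arm holds its last target. There are 200 camera calls.

## Working session

There is one attempt and no reset: what is moved stays moved. The work goes in short steps, Python scripts to look and compute and a shell command to move; the robot and the scene stay as the last step left them, time stands still between calls to the robot, and variables do not carry over. Pictures are saved under pics/ and viewed, at most 14 in all, crops included, and the job is handed in when it is done.

```bash
ls; mkdir -p pics
python3 - <<'E'
from bench import bot
import cv2, pickle
print(bot.pinch_z, bot.get_state())
d={}
for n in("scene","top"):
    i=bot.get_image(n); d[n]=i
    cv2.imwrite(f"pics/{n}0.png",i["image"][:,:,::-1])
    print(n,i["fovy"],i["cx"],i["cy"],i["k1"],i["R"],i["t"])
pickle.dump(d,open("im0.pkl","wb"))
E
```

```text
pics
0.0187 {'t': 0.0, 'q': array([-9.17413011e-01,  3.85527127e-01,  6.64172180e-03, -4.97446963e-04,
       -1.19401508e+00, -2.58643789e-01]), 'qd': array([ 0.00014536, -0.00056412, -0.00083509, -0.00267437, -0.00026258,
       -0.00019968]), 'joint_efforts': array([ 1.06101163e-04, -3.90668607e+01,  1.87402475e+01,  4.21958104e+00,
        1.10075998e-02, -1.95761872e-04]), 'position': array([ 0.24016475, -0.57636172,  0.22148383]), 'tool_rot': array([ 0.61565428, -3.08015419, -0.00328676]), 'contact_force': array([ 0.34188584, -0.05809574, -0.00302621]), 'moment': array([-0.0480983 , -0.04247159, -0.0198721 ]), 'gripper_force': 0.0, 'width': 0.08701748446443511}
scene 57.93229989821955 256.10415143810326 186.70265610939774 -0.06353273111610631 [[ 0.41419462  0.9099815   0.01940328]
 [ 0.51260666 -0.21560062 -0.83111418]
 [-0.75211517  0.35418927 -0.5557632 ]] [-0.24082577 -0.2311557   1.25622296]
top 50.778230103013016 257.41000513479173 182.1913679141304 0.036121878072665856 [[ 0.00627291 -0.99995366 -0.00730197]
 [-0.99897676 -0.00593938 -0.04483477]
 [ 0.04478933  0.00757574 -0.99896773]] [-0.01425802  0.56229963  0.98506908]
```

View pics/scene0.png

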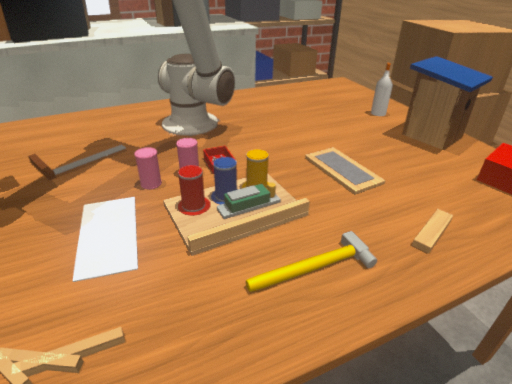

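View pics/top0.png

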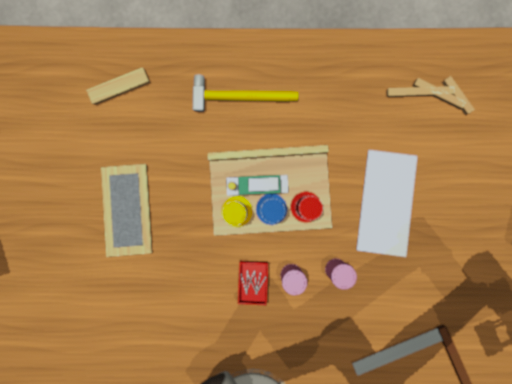

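Scene: red, blue and yellow tins in a row on the stand (top view at (307,206), (271,208), (236,211)), plane behind at (258,186), rest at (126,210), card at (388,203). The pink tins are decoys. Now I'll measure.

```bash
cat > h.py <<'E'
import numpy as np, cv2
def K(i):
    f=i["image"].shape[0]/2/np.tan(np.radians(i["fovy"])/2); return f
def slopes(i,uv):
    uv=np.atleast_2d(np.asarray(uv,float)); d=(uv-[i["cx"],i["cy"]])/K(i); s=d.copy()
    for _ in range(20): s=d/(1+i["k1"]*(s**2).sum(1,keepdims=True))
    return s
def cast(i,uv,z):
    s=slopes(i,uv); R,t=np.array(i["R"]),np.array(i["t"]); C=-R.T@t
    r=np.c_[s,np.ones(len(s))]@R
    return (C+r*((z-C[2])/r[:,2])[:,None])
def world(i):
    h,w=i["z_map"].shape; u,v=np.meshgrid(np.arange(w),np.arange(h))
    s=slopes(i,np.c_[u.ravel(),v.ravel()]); zz=i["z_map"].ravel()[:,None]
    X=np.c_[s,np.ones(len(s))]*zz; R,t=np.array(i["R"]),np.array(i["t"])
    return ((X-t)@R).reshape(h,w,3)
def big(m):
    n,l,st,c=cv2.connectedComponentsWithStats(m.astype(np.uint8)); return l==1+np.argmax(st[1:,4])
def rect(i,m,z):
    m=big(m); c=max(cv2.findContours(m.astype(np.uint8),0,2)[0],key=cv2.contourArea)
    P=cast(i,c[:,0,:],z)[:,:2]; r=cv2.minAreaRect((P*1000).astype(np.float32)); return r
E
python3 - <<'E'
import pickle; from h import *
d=pickle.load(open("im0.pkl","rb")); i=d["top"]; W=world(i); hsv=cv2.cvtColor(i["image"],cv2.COLOR_RGB2HSV)
H,S,V=[hsv[...,k].astype(int) for k in range(3)]
u=np.arange(512)[None]; v=np.arange(384)[:,None]
def box(a,b,c,e): return (u>=a)&(u<c)&(v>=b)&(v<e)
for n,b in dict(yellow=(218,190,253,230),blue=(253,188,289,228),red=(289,186,327,226)).items():
    m=big(box(*b)&(W[...,2]>.098)); P=W[m]; c=np.argwhere(m)[:,::-1]
    (cc,r)=cv2.minEnclosingCircle(c.astype(np.float32))
    print(n,P.mean(0),m.sum(),"cast",cast(i,cc,.107),r)
mat=box(340,140,430,265)&(S<60)&(V>130); print("mat",rect(i,mat,.003))
print("felt",rect(i,box(100,160,155,260)&(S<60),.012)); print("felthull px",cv2.boundingRect((box(100,160,155,260)&(S<60)).astype(np.uint8)))
b=box(220,165,300,205)
m=b&(W[...,2]>.017)&(W[...,2]<.07); print("plane",rect(i,m,.02), m.sum())
g=b&(H>60)&(H<95)&(S>90); print("green",rect(i,g,.038))
st=box(200,140,340,240)&(W[...,2]>.006)&(W[...,2]<.2); print("stand",rect(i,st,.012))
fe=box(200,140,340,175)&(W[...,2]>.03); print("fence",rect(i,fe,.042))
for n,b in dict(ham=(185,65,305,118),box=(230,250,275,310),p1=(275,255,312,300),p2=(322,255,360,295)).items():
    P=W[box(*b)&(W[...,2]>.01)]; print(n,P.min(0),P.max(0))
c=i["image"][140:240,200:340,::-1]; a=cv2.resize(c,None,fx=5.7,fy=5.7,interpolation=3); cv2.imwrite("pics/ct.png",a)
c=d["scene"]["image"][140:250,160:320,::-1]; cv2.imwrite("pics/cs.png",cv2.resize(c,None,fx=5,fy=5,interpolation=3))
E
```

```text
yellow [0.48854019 0.04021717 0.11431353] 470 cast [[0.4884296  0.04061204 0.107     ]] 12.242786407470703
blue [ 0.49540327 -0.04533846  0.11251282] 468 cast [[ 0.49531414 -0.04549816  0.107     ]] 12.103818893432617
red [ 0.50164612 -0.12875037  0.11627603] 474 cast [[ 0.5014183 -0.1301373  0.107    ]] 12.291420936584473
mat ((514.398681640625, -329.91552734375), (123.37811279296875, 252.44239807128906), 83.00291442871094)
felt ((492.9554748535156, 313.1033630371094), (179.17568969726562, 72.9217300415039), 4.928008556365967)
felthull px (109, 173, 34, 75)
plane ((555.8187866210938, -9.483360290527344), (45.68247604370117, 149.5364227294922), 3.015214443206787) 1141
green ((554.5257568359375, -14.82663345336914), (38.47224044799805, 96.09178924560547), 0.3483946621417999)
stand ((543.3121948242188, -42.60833740234375), (203.32962036132812, 297.4125671386719), 4.02618408203125)
fence ((632.3251953125, -35.556549072265625), (17.211400985717773, 288.4667663574219), 4.067359924316406)
ham [ 0.51769312 -0.10957564  0.01003734] [0.82851581 0.14950241 1.00915868]
box [ 0.26992068 -0.03549262  0.01000747] [0.51769312 0.03410257 1.00915868]
p1 [ 0.30901878 -0.12147614  0.01040609] [ 0.51769312 -0.01838027  1.00915868]
p2 [ 0.32368682 -0.23098221  0.01131121] [ 0.51769312 -0.01838027  1.00915868]
```

View pics/ct.png

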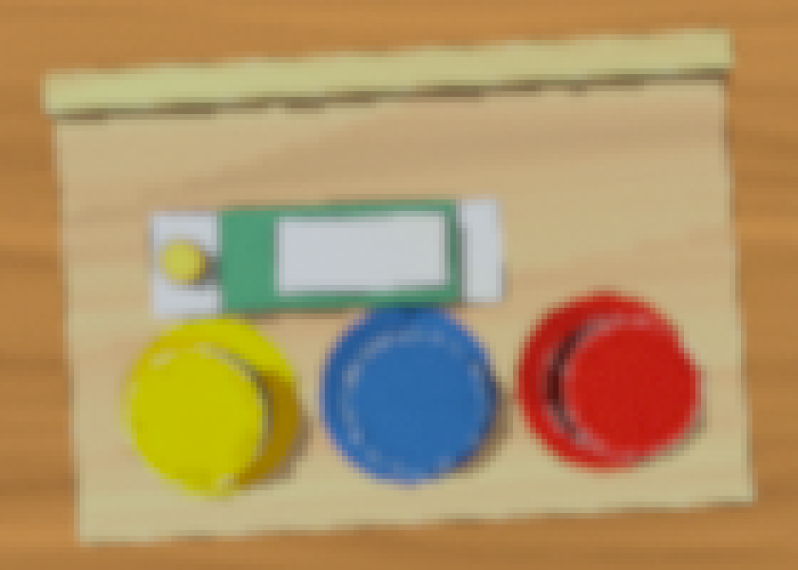

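View pics/cs.png

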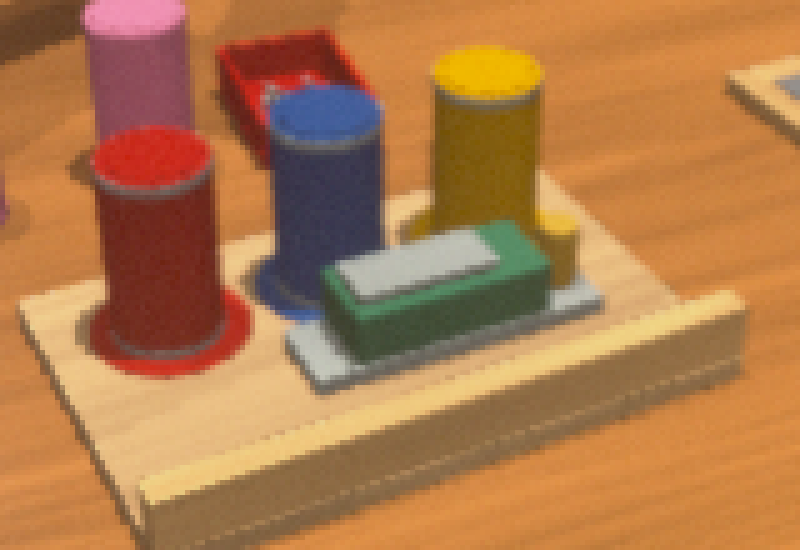

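Each tin stands on its own round (concentric colours). Plan: keep the tool aligned with the world (closing along y) for the tins. Next, a small helper that works out shifts.

```bash
cat > g.py <<'E'
import sys, numpy as np
from scipy.spatial.transform import Rotation as Ro
from bench import bot
s=bot.get_state(); R=Ro.from_rotvec(s["tool_rot"]).as_matrix(); p=s["position"]
t=np.array([float(v) for v in sys.argv[1:4]])
print("t %.1f"%s["t"],"p",p.round(4),"y-axis deg",np.degrees(np.arctan2(R[1,1],R[0,1])).round(2),"tilt",R[:2,2].round(4),"F",s["contact_force"].round(1),"w",round(s["width"],4),s["gripper_force"])
print("shift cm",(R.T@(t-p)*100).round(2))
if len(sys.argv)>4: # desired tool y direction deg
    print("yaw",(-(float(sys.argv[4])-np.degrees(np.arctan2(R[1,1],R[0,1])))+90)%180-90, "q6",s["q"][5])
E
python3 g.py .5015 -.130 .14 90
```

```text
t 0.1 p [ 0.2402 -0.5764  0.2216] y-axis deg 112.61 tilt [-0.0009  0.0018] F [-0.5 -0.6  0.2] w 0.0872 0.0
shift cm [-41.29  31.15   8.21]
yaw 22.60853866905215 q6 -0.25861040947356034
```

```bash
python3 -m inch '[{"xyz":[-4.5,3.4,0],"yaw":7.5},{"xyz":[-9,6.8,1],"yaw":15},{"xyz":[-13.5,10.2,2],"yaw":22.6},{"xyz":[-18.5,14,3],"yaw":22.6},{"xyz":[-23.5,17.7,4],"yaw":22.6}]' 0.8 20; python3 g.py .5015 -.130 .14 90
```

```text
t: 0.72
position: [0.3889, -0.3227, 0.1823]
tool_rot: [-0.0, -3.141, -0.0]
contact_force: [1.1, -0.4, 0.4]
width: 0.0697
gripper_force: 0.0
t 0.7 p [ 0.3889 -0.3227  0.1823] y-axis deg 90.0 tilt [-0.0002  0.0002] F [ 1.1 -0.4  0.4] w 0.0697 0.0
shift cm [-11.26  19.27   4.23]
yaw -0.0038198082726523808 q6 -1.1999086089557436
```

```bash
python3 -m inch '[{"xyz":[-3,5,1],"yaw":0},{"xyz":[-6,10,2],"yaw":0},{"xyz":[-9,15,3],"yaw":0},{"xyz":[-11.2,19.2,4.2],"yaw":0},{"xyz":[-11.2,19.2,4.2],"yaw":0}]'
python3 - <<'E'
from bench import bot
import cv2
from h import *
i=bot.get_image("scene"); cv2.imwrite("pics/s1.png",cv2.resize(i["image"][60:250,110:340,::-1],None,fx=3,fy=3))
E
python3 g.py .5015 -.130 .065 90
```

```text
t: 1.35
position: [0.5009, -0.1299, 0.1395]
tool_rot: [0.007, -3.139, -0.0]
contact_force: [-0.4, 0.6, -0.3]
width: 0.0695
gripper_force: 0.0
t 1.4 p [ 0.5003 -0.1312  0.14  ] y-axis deg 90.17 tilt [-0.002 -0.   ] F [-0.3  0.7 -0.5] w 0.0694 0.0
shift cm [-0.13  0.12  7.5 ]
yaw 0.1744578959390708 q6 -1.6252394074058527
```

View pics/s1.png

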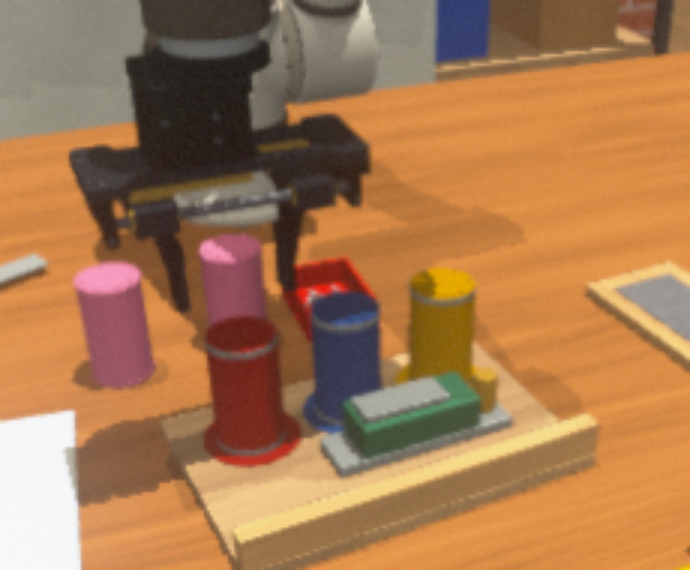

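The picture shows the fingers ((180,300), (290,290)) straddling the red lid at (240,330). Descending and gripping.

```bash
python3 -m inch '[{"xyz":[-0.1,0.1,2.5],"yaw":0},{"xyz":[-0.1,0.1,5],"yaw":0},{"xyz":[-0.1,0.1,7.4],"yaw":0},{"xyz":[-0.1,0.1,7.4],"yaw":0}]' && python3 -m inch '[{"xyz":[0,0,0],"yaw":0},{"xyz":[0,0,0],"yaw":0},{"xyz":[0,0,0],"yaw":0},{"xyz":[0,0,0],"yaw":0}]' 0.4 20;  python3 g.py .594 -.340 .095
```

```text
t: 1.9
position: [0.4995, -0.1325, 0.0655]
tool_rot: [-0.003, -3.137, 0.0]
contact_force: [0.3, -0.4, 0.0]
width: 0.0697
gripper_force: 0.0
t: 2.4
position: [0.5023, -0.1314, 0.068]
tool_rot: [-0.002, 3.139, -0.0]
contact_force: [0.1, 1.2, 5.3]
width: 0.0538
gripper_force: 19.8
t 2.4 p [ 0.5023 -0.1314  0.068 ] y-axis deg 90.06 tilt [ 0.0025 -0.0002] F [0.1 1.2 5.3] w 0.0538 19.829447781667113
shift cm [ -9.15 -20.87  -2.68]
```

```bash
python3 -m inch '[{"xyz":[0,0,-1.5],"yaw":0},{"xyz":[0,0,-3],"yaw":0},{"xyz":[-1.5,-3.5,-3],"yaw":0},{"xyz":[-3.5,-8,-3],"yaw":0},{"xyz":[-5.3,-12,-3],"yaw":0}]' && python3 -m inch '[{"xyz":[-1.8,-4,0],"yaw":0},{"xyz":[-3.2,-7.3,0],"yaw":0},{"xyz":[-3.9,-8.8,0],"yaw":0},{"xyz":[-3.9,-8.8,0],"yaw":0}]';  python3 g.py .594 -.340 .058
```

```text
t: 3.02
position: [0.555, -0.2528, 0.0977]
tool_rot: [-0.001, 3.141, -0.0]
contact_force: [1.7, 0.6, -2.3]
width: 0.0535
gripper_force: 19.8
t: 3.52
position: [0.5932, -0.3404, 0.0966]
tool_rot: [-0.002, -3.141, -0.0]
contact_force: [-0.4, 0.6, -3.4]
width: 0.0535
gripper_force: 19.8
t 3.5 p [ 0.5932 -0.3404  0.0966] y-axis deg 89.91 tilt [-0.0005  0.0003] F [-0.4  0.6 -3.4] w 0.0535 19.82851973734796
shift cm [-0.08  0.04  3.86]
```

```bash
python3 -m inch '[{"xyz":[0,0,1.2],"yaw":0},{"xyz":[0,0,2.4],"yaw":0},{"xyz":[0,0,3.3],"yaw":0},{"xyz":[0,0,3.6],"yaw":0},{"xyz":[0,0,3.6],"yaw":0}]'; for k in 1 2 3; do python3 g.py .594 -.340 .058|head -1; done; python3 -m inch '[{"xyz":[0,0,0.1],"yaw":0},{"xyz":[0,0,0.2],"yaw":0},{"xyz":[0,0,0.2],"yaw":0}]'
```

```text
t: 4.15
position: [0.5935, -0.3393, 0.0606]
tool_rot: [0.001, -3.141, 0.0]
contact_force: [0.5, -0.6, -1.4]
width: 0.0539
gripper_force: 19.8
t 4.2 p [ 0.5935 -0.3393  0.0606] y-axis deg 90.04 tilt [-0.0004 -0.    ] F [ 0.5 -0.6 -1.4] w 0.0539 19.830167549662292
t 4.2 p [ 0.5935 -0.3393  0.0606] y-axis deg 90.04 tilt [-0.0004 -0.    ] F [ 0.5 -0.6 -1.4] w 0.0539 19.830167549662292
t 4.2 p [ 0.5935 -0.3393  0.0606] y-axis deg 90.04 tilt [-0.0004 -0.    ] F [ 0.5 -0.6 -1.4] w 0.0539 19.830167549662292
t: 4.53
position: [0.5937, -0.3395, 0.0592]
tool_rot: [-0.001, 3.141, -0.0]
contact_force: [0.5, 0.2, -2.3]
width: 0.054
gripper_force: 19.8
```

```bash
python3 -m inch '[{"xyz":[0,0,0.1],"yaw":0},{"xyz":[0,0,0.1],"yaw":0}]'; python3 -m inch '[{"xyz":[0,0,0.1],"yaw":0},{"xyz":[0,0,0.1],"yaw":0}]';python3 -m inch '[{"xyz":[0,0,0.1],"yaw":0},{"xyz":[0,0,0.1],"yaw":0}]'
```

```text
t: 4.78
position: [0.5939, -0.3395, 0.059]
tool_rot: [-0.001, 3.14, -0.001]
contact_force: [-1.3, 2.2, 4.4]
width: 0.0541
gripper_force: 19.8
t: 5.03
position: [0.5941, -0.3394, 0.0589]
tool_rot: [-0.002, 3.14, -0.001]
contact_force: [-1.1, 3.0, 9.0]
width: 0.0537
gripper_force: 19.9
t: 5.28
position: [0.5942, -0.3392, 0.0588]
tool_rot: [-0.002, 3.14, -0.002]
contact_force: [-2.3, 3.9, 11.1]
width: 0.0537
gripper_force: 19.9
```

```bash
python3 -m inch '[{"xyz":[0,0,-0.2],"yaw":0},{"xyz":[0,0,-0.2],"yaw":0},{"xyz":[0,0,-0.2],"yaw":0}]' 0.8 && python3 -m inch '[{"xyz":[0,0,-2.5],"yaw":0},{"xyz":[0,0,-5],"yaw":0},{"xyz":[0,0,-7.5],"yaw":0},{"xyz":[2,6,-7.5],"yaw":0},{"xyz":[4,12,-7.5],"yaw":0}]';  python3 g.py .4955 -.0455 .13 90
```

```text
t: 5.65
position: [0.5933, -0.3396, 0.0572]
tool_rot: [0.0, -3.141, -0.0]
contact_force: [0.1, -0.7, -0.4]
width: 0.0684
gripper_force: 0.0
t: 6.28
position: [0.5534, -0.2201, 0.1324]
tool_rot: [0.003, 3.141, 0.0]
contact_force: [-0.2, 1.5, 1.0]
width: 0.0695
gripper_force: 0.0
t 6.3 p [ 0.5534 -0.2201  0.1324] y-axis deg 89.9 tilt [0.0003 0.0001] F [-0.2  1.5  1. ] w 0.0695 0.0
shift cm [ 5.82 17.45  0.24]
yaw -0.09585857763168804 q6 -1.4654101009593734
```

```bash
python3 -m inch '[{"xyz":[2,6,0.2],"yaw":0},{"xyz":[4,12,0.2],"yaw":0},{"xyz":[5.8,17.4,0.2],"yaw":0},{"xyz":[5.8,17.4,0.2],"yaw":0},{"xyz":[5.8,17.4,0.2],"yaw":0}]' >/dev/null;  python3 g.py .4955 -.0455 .066 90
```

```text
t 6.9 p [ 0.4962 -0.0468  0.1309] y-axis deg 90.06 tilt [ 0.0005 -0.0001] F [ 0.4  0.1 -0.5] w 0.0696 0.0
shift cm [0.07 0.13 6.49]
yaw 0.06491151658210015 q6 -1.8024596515648281
```

```bash
python3 -m inch '[{"xyz":[0,0.1,2.5],"yaw":0},{"xyz":[0,0.1,5],"yaw":0},{"xyz":[0,0.1,6.5],"yaw":0},{"xyz":[0,0.1,6.5],"yaw":0}]' && python3 -m inch '[{"xyz":[0,0,0],"yaw":0},{"xyz":[0,0,0],"yaw":0},{"xyz":[0,0,0],"yaw":0},{"xyz":[0,0,0],"yaw":0}]' 0.4 20;  python3 g.py .514 -.330 .096
```

```text
t: 7.4
position: [0.4953, -0.0474, 0.0644]
tool_rot: [-0.004, -3.138, 0.001]
contact_force: [-0.2, 0.2, 0.1]
width: 0.0693
gripper_force: 0.0
t: 7.9
position: [0.4967, -0.0456, 0.0666]
tool_rot: [-0.001, 3.139, 0.0]
contact_force: [0.4, 1.1, 3.0]
width: 0.0536
gripper_force: 19.9
t 7.9 p [ 0.4967 -0.0456  0.0666] y-axis deg 90.05 tilt [0.0024 0.0002] F [0.4 1.1 3. ] w 0.0536 19.924521250650287
shift cm [ -1.71 -28.44  -2.94]
```

```bash
python3 -m inch '[{"xyz":[0,0,-1.5],"yaw":0},{"xyz":[0,0,-3],"yaw":0},{"xyz":[-0.2,-3.4,-3],"yaw":0},{"xyz":[-0.5,-8.4,-3],"yaw":0},{"xyz":[-0.8,-13.4,-3],"yaw":0}]' && python3 -m inch '[{"xyz":[-0.3,-5,0],"yaw":0},{"xyz":[-0.6,-10,0],"yaw":0},{"xyz":[-0.9,-13.5,0],"yaw":0},{"xyz":[-0.9,-15,0],"yaw":0},{"xyz":[-0.9,-15,0],"yaw":0}]' >/dev/null; python3 -m inch '[{"xyz":[0,0,1.2],"yaw":0},{"xyz":[0,0,2.4],"yaw":0},{"xyz":[0,0,3.4],"yaw":0},{"xyz":[0,0,3.8],"yaw":0},{"xyz":[0,0,3.8],"yaw":0}]';python3 -m inch '[{"xyz":[0,0,0.1],"yaw":0},{"xyz":[0,0,0.1],"yaw":0}]'
```

```text
t: 8.52
position: [0.5028, -0.1808, 0.0951]
tool_rot: [0.002, -3.139, -0.001]
contact_force: [1.3, -0.3, -2.8]
width: 0.0535
gripper_force: 19.9
t: 9.78
position: [0.5132, -0.3296, 0.0579]
tool_rot: [-0.002, 3.141, -0.0]
contact_force: [0.0, 0.1, -2.8]
width: 0.0538
gripper_force: 19.9
t: 10.02
position: [0.5133, -0.3298, 0.0577]
tool_rot: [-0.001, 3.141, -0.0]
contact_force: [-0.8, 4.0, 4.1]
width: 0.0536
gripper_force: 20.0
```

```bash
python3 -m inch '[{"xyz":[0,0,0],"yaw":0},{"xyz":[0,0,0],"yaw":0},{"xyz":[0,0,0],"yaw":0}]' 0.8 && python3 -m inch '[{"xyz":[0,0,-2.5],"yaw":0},{"xyz":[0,0,-5],"yaw":0},{"xyz":[0,0,-7.3],"yaw":0},{"xyz":[0.3,6,-7.3],"yaw":0},{"xyz":[0.6,12,-7.3],"yaw":0}]' >/dev/null;  python3 g.py .4885 .0405 .13 90
```

```text
t: 10.4
position: [0.513, -0.3301, 0.0567]
tool_rot: [-0.0, 3.141, -0.0]
contact_force: [-0.0, -0.2, 0.6]
width: 0.0683
gripper_force: 0.0
t 11.0 p [ 0.5069 -0.2092  0.1299] y-axis deg 89.9 tilt [ 0.0011 -0.0002] F [ 0.6  0.3 -0.7] w 0.0699 0.0
shift cm [ 1.880e+00  2.496e+01 -1.000e-02]
yaw -0.1031113822904075 q6 -1.4770377213652288
```

```bash
python3 -m inch '[{"xyz":[0.4,6,0],"yaw":0},{"xyz":[0.9,12,0],"yaw":0},{"xyz":[1.4,18,0],"yaw":0},{"xyz":[1.8,23,0],"yaw":0},{"xyz":[1.9,25,0],"yaw":0}]' >/dev/null; python3 -m inch '[{"xyz":[0,0,0],"yaw":0},{"xyz":[0,0,0],"yaw":0}]'>/dev/null; python3 g.py .4885 .0405 .066 90
```

```text
t 11.9 p [0.4878 0.0397 0.1297] y-axis deg 90.0 tilt [-0.0001 -0.0001] F [0.2 0.9 0.3] w 0.0697 0.0
shift cm [-0.07  0.08  6.37]
yaw -0.0024394634413056338 q6 -1.9847419525193017
```

```bash
python3 -m inch '[{"xyz":[-0.05,0.1,2.5],"yaw":0},{"xyz":[-0.05,0.1,5],"yaw":0},{"xyz":[-0.05,0.1,6.4],"yaw":0},{"xyz":[-0.05,0.1,6.4],"yaw":0}]' && python3 -m inch '[{"xyz":[0,0,0],"yaw":0},{"xyz":[0,0,0],"yaw":0},{"xyz":[0,0,0],"yaw":0},{"xyz":[0,0,0],"yaw":0}]' 0.4 20;  python3 g.py .435 -.320 .096
```

```text
t: 12.4
position: [0.4879, 0.0402, 0.065]
tool_rot: [-0.001, -3.139, 0.002]
contact_force: [0.2, 1.5, 0.6]
width: 0.07
gripper_force: 0.0
t: 12.9
position: [0.4891, 0.0416, 0.0667]
tool_rot: [-0.001, 3.139, 0.001]
contact_force: [0.8, 1.3, 3.9]
width: 0.0538
gripper_force: 19.9
t 12.9 p [0.4891 0.0416 0.0667] y-axis deg 90.05 tilt [0.0022 0.0008] F [0.8 1.3 3.9] w 0.0538 19.934831655118614
shift cm [  5.44 -36.16  -2.97]
```

```bash
python3 -m inch '[{"xyz":[0,0,-1.5],"yaw":0},{"xyz":[0,0,-3],"yaw":0},{"xyz":[0.4,-3.4,-3],"yaw":0},{"xyz":[1.2,-8.4,-3],"yaw":0},{"xyz":[2,-13.4,-3],"yaw":0}]' >/dev/null && python3 -m inch '[{"xyz":[0.8,-5,0],"yaw":0},{"xyz":[1.6,-10,0],"yaw":0},{"xyz":[2.4,-15,0],"yaw":0},{"xyz":[3,-19.5,0],"yaw":0},{"xyz":[3.4,-22.8,0],"yaw":0}]' >/dev/null; python3 -m inch '[{"xyz":[0,0,0],"yaw":0},{"xyz":[0,0,1.2],"yaw":0},{"xyz":[0,0,2.4],"yaw":0},{"xyz":[0,0,3.4],"yaw":0},{"xyz":[0,0,3.8],"yaw":0}]';python3 -m inch '[{"xyz":[0,0,0.1],"yaw":0},{"xyz":[0,0,0.1],"yaw":0}]'
```

```text
t: 14.78
position: [0.4338, -0.3199, 0.0576]
tool_rot: [0.003, -3.138, -0.002]
contact_force: [-3.8, 7.8, 16.5]
width: 0.0535
gripper_force: 20.0
t: 15.02
position: [0.4338, -0.3199, 0.0577]
tool_rot: [0.002, -3.14, -0.002]
contact_force: [-2.8, 3.4, 5.6]
width: 0.0534
gripper_force: 20.0
```

```bash
python3 -m inch '[{"xyz":[0,0,0],"yaw":0},{"xyz":[0,0,0],"yaw":0},{"xyz":[0,0,0],"yaw":0}]' 0.8 && python3 -m inch '[{"xyz":[0,0,-2.5],"yaw":0},{"xyz":[0,0,-5],"yaw":0},{"xyz":[0,0,-7.3],"yaw":0},{"xyz":[0,0,-11],"yaw":0},{"xyz":[0,0,-11],"yaw":0}]'
python3 - <<'E'
from bench import bot
import pickle
from h import *
i=bot.get_image("top"); s=bot.get_image("scene"); pickle.dump((i,s),open("im1.pkl","wb"))
a=cv2.resize(i["image"][130:260,200:430,::-1],None,fx=3.4,fy=3.4); cv2.imwrite("pics/t1.png",a)
cv2.imwrite("pics/sc1.png",cv2.resize(s["image"][130:290,60:320,::-1],None,fx=3,fy=3))
W=world(i); hsv=cv2.cvtColor(i["image"],cv2.COLOR_RGB2HSV); H,S,V=[hsv[...,k].astype(int) for k in range(3)]
u=np.arange(512)[None]; v=np.arange(384)[:,None]
B=lambda a,b,c,e:(u>=a)&(u<c)&(v>=b)&(v<e)
st=B(215,165,330,235)
def circ(m):
    m=big(m); c=max(cv2.findContours(m.astype(np.uint8),0,2)[0],key=cv2.contourArea)[:,0,:]
    P=cast(i,c,.0125)[:,:2]; A=np.c_[2*P,np.ones(len(P))]; x=np.linalg.lstsq(A,(P**2).sum(1),rcond=None)[0]
    return x[:2].round(4),np.sqrt(x[2]+x[:2]@x[:2]).round(4),m.sum()
for n,m in dict(yellow=(H>22)&(H<33)&(S>190)&(v>195),blue=(H>98)&(H<125)&(S>110)&(v>190),red=((H<6)|(H>172))&(S>180)&(u>285)).items(): print(n,circ(st&m))
b=B(220,165,300,205)
g=b&(H>60)&(H<95)&(S>90); print("green38",rect(i,g,.038+.012))
m=b&(((H>60)&(H<95)&(S>70))|(S<45)); print("whole, at .02/.05",rect(i,m,.022),rect(i,m,.05))
print("depth z of plane",np.median(W[big(g)][:,2]))
E
```

```text
t: 15.4
position: [0.4348, -0.3211, 0.057]
tool_rot: [-0.001, 3.141, -0.001]
contact_force: [0.4, -0.2, -0.3]
width: 0.0685
gripper_force: 0.0
t: 16.02
position: [0.4364, -0.322, 0.17]
tool_rot: [-0.001, 3.135, -0.005]
contact_force: [-0.5, 0.1, -0.0]
width: 0.0701
gripper_force: 0.0
yellow (array([0.4913, 0.0398]), np.float64(0.0361), np.int64(718))
blue (array([ 0.498 , -0.0447]), np.float64(0.0355), np.int64(691))
red (array([ 0.5034, -0.1294]), np.float64(0.0354), np.int64(697))
green38 ((554.0706787109375, -14.87054443359375), (37.99687957763672, 94.90445709228516), 0.34835827350616455)
whole, at .02/.05 ((544.1234741210938, -8.756057739257812), (70.74960327148438, 149.0662078857422), 0.37068089842796326) ((543.3738403320312, -9.029037475585938), (68.74282836914062, 144.8380584716797), 0.3706624209880829)
depth z of plane 0.04932503271742385
```

View pics/t1.png

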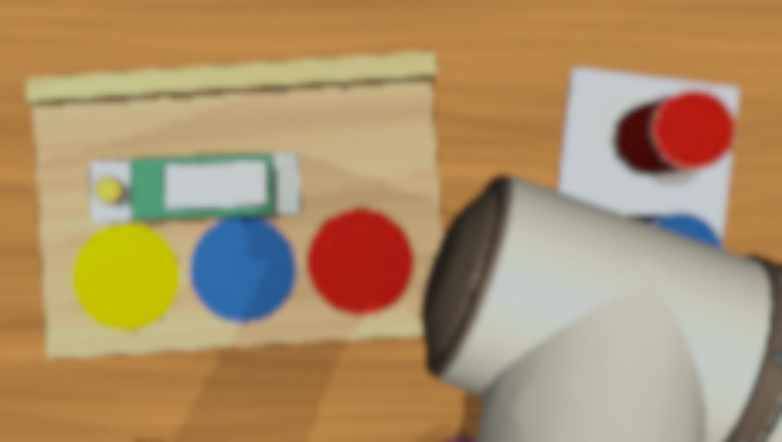

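View pics/sc1.png

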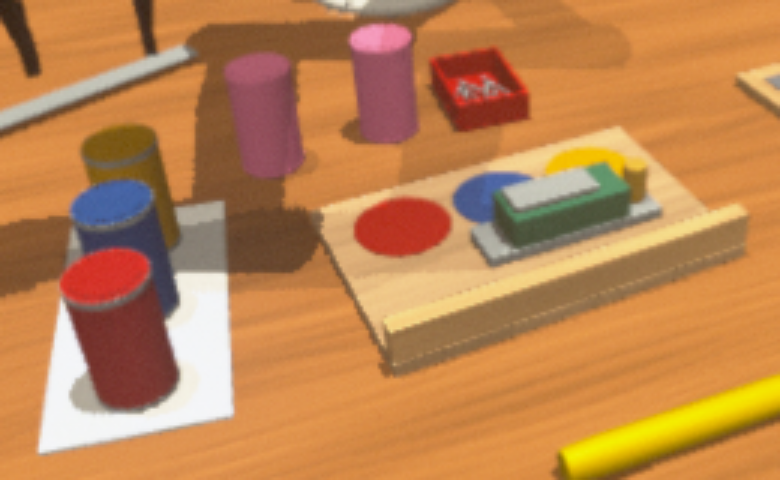

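Tins are all on the card; rounds at yellow (.4913,.0398), blue (.498,-.0447), red (.5034,-.1294). The plane is about (.554,-.0095), knob towards +y, tilted 2.5°. Next: the plane.

```bash
python3 -m inch '[{"xyz":[-1.2,3,0],"yaw":-10},{"xyz":[-2.4,6,0],"yaw":-20},{"xyz":[-3.6,9,0],"yaw":-30},{"xyz":[-4.8,12,0],"yaw":-40},{"xyz":[-6,15.5,0],"yaw":-50}]' 0.8 >/dev/null;  python3 g.py .5545 -.0115 .12 182.5
```

```text
t 16.8 p [ 0.4939 -0.1649  0.1653] y-axis deg 140.31 tilt [-0.0028  0.0002] F [-0.2  1.3 -0.3] w 0.0695 0.0
shift cm [-15.68   5.12   4.51]
yaw -42.19108373760764 q6 -0.6821220699993117
```

```bash
python3 -m inch '[{"xyz":[-4,1.5,1],"yaw":-10},{"xyz":[-8,2.6,2],"yaw":-20},{"xyz":[-12,4,3],"yaw":-30},{"xyz":[-15.7,5.1,4],"yaw":-40},{"xyz":[-15.7,5.1,4.5],"yaw":-42.3}]' >/dev/null; python3 -m inch '[{"xyz":[0,0,0],"yaw":0},{"xyz":[0,0,0],"yaw":0}]'>/dev/null; python3 g.py .5545 -.0115 .018 182.5
```

```text
t 17.6 p [ 0.5557 -0.0132  0.1213] y-axis deg -177.74 tilt [-0.0012 -0.0003] F [ 0.6 -0.7 -0.1] w 0.0699 0.0
shift cm [-0.18  0.1  10.33]
yaw -0.24476380284647803 q6 -0.22849466080507694
```

```bash
python3 -m inch '[{"xyz":[-0.1,0.1,3],"yaw":0},{"xyz":[-0.1,0.1,6],"yaw":0},{"xyz":[-0.1,0.1,8.5],"yaw":0},{"xyz":[-0.1,0.1,10.1],"yaw":0},{"xyz":[-0.1,0.1,10.2],"yaw":0}]' && python3 -m inch '[{"xyz":[0,0,0],"yaw":0},{"xyz":[0,0,0],"yaw":0},{"xyz":[0,0,0],"yaw":0},{"xyz":[0,0,0],"yaw":0},{"xyz":[0,0,0],"yaw":0}]' 0.2 35;  python3 g.py .5545 -.0115 .018 182.5
```

```text
t: 18.25
position: [0.5545, -0.0123, 0.019]
tool_rot: [2.264, -2.176, -0.002]
contact_force: [0.0, -1.0, 0.4]
width: 0.0697
gripper_force: 0.0
t: 18.88
position: [0.5556, -0.0117, 0.0205]
tool_rot: [-2.265, 2.175, -0.001]
contact_force: [-0.2, -0.9, 4.1]
width: 0.0442
gripper_force: 34.9
t 18.9 p [ 0.5556 -0.0117  0.0205] y-axis deg -177.67 tilt [0.0013 0.0002] F [-0.2 -0.9  4.1] w 0.0442 34.92234881501645
shift cm [-0.02  0.11  0.25]
yaw -0.17352970724482475 q6 -0.23031755802715814
```

```bash
python3 -m inch '[{"xyz":[0,0,-2],"yaw":0},{"xyz":[0,0,-4],"yaw":0},{"xyz":[0,0,-6],"yaw":0},{"xyz":[0,0,-6],"yaw":0}]';  python3 g.py .491 .313 .08 94.9
```

```text
t: 19.38
position: [0.5549, -0.0117, 0.0797]
tool_rot: [-2.265, 2.176, 0.0]
contact_force: [0.3, 0.1, -6.4]
width: 0.044
gripper_force: 34.9
t 19.4 p [ 0.5549 -0.0117  0.0797] y-axis deg -177.7 tilt [0.0005 0.0007] F [ 0.3  0.1 -6.4] w 0.044 34.93407337926328
shift cm [-3.27e+01  5.09e+00 -1.00e-02]
yaw 87.39609505547514 q6 -0.23009411714387218
```

```bash
python3 -m inch '[{"xyz":[-3,0.5,0],"yaw":5},{"xyz":[-7,1,0],"yaw":13},{"xyz":[-11,1.7,0],"yaw":22},{"xyz":[-15,2.3,0],"yaw":31},{"xyz":[-19,3,0],"yaw":40}]' >/dev/null;  python3 g.py .491 .313 .08 94.9
```

```text
t 20.0 p [0.5155 0.1773 0.0775] y-axis deg 141.98 tilt [-0.0041 -0.0018] F [ 0.2  0.5 -6.2] w 0.044 34.923427887260914
shift cm [-9.18 10.29 -0.27]
yaw 47.076804294620814 q6 -1.29097452430485
```

```bash
python3 -m inch '[{"xyz":[-2.5,2.9,0],"yaw":10},{"xyz":[-5,5.8,0],"yaw":20},{"xyz":[-7.4,8.3,0],"yaw":30},{"xyz":[-9.2,10.3,0],"yaw":40},{"xyz":[-9.2,10.3,0],"yaw":47.1}]' >/dev/null; python3 -m inch '[{"xyz":[0,0,0],"yaw":0},{"xyz":[0,0,0],"yaw":0}]'>/dev/null;  python3 g.py .491 .313 .0205 94.9
```

```text
t 20.9 p [0.4915 0.3116 0.0785] y-axis deg 95.28 tilt [-0.0021 -0.0017] F [ 1.1  1.  -5.5] w 0.0438 34.933990188874304
shift cm [0.02 0.15 5.8 ]
yaw 0.37980425388259675 q6 -2.32133562668412
```

```bash
python3 -m inch '[{"xyz":[0,0.1,2],"yaw":0.3},{"xyz":[0,0.1,4],"yaw":0.3},{"xyz":[0,0.1,5.3],"yaw":0.3},{"xyz":[0,0.1,5.7],"yaw":0.3},{"xyz":[0,0.1,5.7],"yaw":0.3}]'; python3 -m inch '[{"xyz":[0,0,0.2],"yaw":0},{"xyz":[0,0,0.2],"yaw":0}]'; python3 -m inch '[{"xyz":[0,0,0.1],"yaw":0},{"xyz":[0,0,0.1],"yaw":0}]'
```

```text
t: 21.5
position: [0.4923, 0.3136, 0.0229]
tool_rot: [-0.135, 3.138, 0.0]
contact_force: [0.5, -0.0, -6.4]
width: 0.0438
gripper_force: 34.9
t: 21.75
position: [0.4922, 0.3138, 0.0212]
tool_rot: [-0.135, 3.138, 0.001]
contact_force: [0.6, -0.3, -5.7]
width: 0.0437
gripper_force: 34.9
t: 22.0
position: [0.4923, 0.3138, 0.0205]
tool_rot: [-0.135, 3.138, 0.001]
contact_force: [-0.5, -0.1, -1.2]
width: 0.0438
gripper_force: 34.9
```

```bash
python3 -m inch '[{"xyz":[0,0,0.1],"yaw":0},{"xyz":[0,0,0.1],"yaw":0}]' && python3 -m inch '[{"xyz":[0,0,0],"yaw":0},{"xyz":[0,0,0],"yaw":0},{"xyz":[0,0,0],"yaw":0},{"xyz":[0,0,0],"yaw":0}]' 0.8 20 && python3 -m inch '[{"xyz":[0,0,-3],"yaw":0},{"xyz":[0,0,-6],"yaw":0},{"xyz":[0,0,-11],"yaw":0},{"xyz":[0,-6,-11],"yaw":2},{"xyz":[0,-12,-11],"yaw":4.9}]' >/dev/null;  python3 g.py .4345 -.321 .13 90
```

```text
t: 22.25
position: [0.4923, 0.3139, 0.0205]
tool_rot: [-0.136, 3.138, 0.0]
contact_force: [-4.2, -0.6, 4.6]
width: 0.0437
gripper_force: 34.9
t: 22.75
position: [0.4922, 0.3137, 0.0188]
tool_rot: [-0.135, 3.138, 0.0]
contact_force: [0.7, -0.6, 0.2]
width: 0.0683
gripper_force: 0.0
t 23.4 p [0.5026 0.1934 0.1295] y-axis deg 90.04 tilt [0.0015 0.0012] F [ 0.2 -0.2  0.1] w 0.0696 0.0
shift cm [  6.84 -51.43  -0.12]
yaw 0.03756666259589281 q6 -2.2388424550093027
```

```bash
python3 -m inch '[{"xyz":[0.5,-5,0],"yaw":0},{"xyz":[1,-10,0],"yaw":0},{"xyz":[1.5,-14,0],"yaw":0}]' >/dev/null
python3 - <<'E'
from bench import bot
import pickle
from h import *
i=bot.get_image("top"); pickle.dump(i,open("im2.pkl","wb"))
cv2.imwrite("pics/t2.png",cv2.resize(i["image"][130:270,90:430,::-1],None,fx=2.3,fy=2.3))
W=world(i); hsv=cv2.cvtColor(i["image"],cv2.COLOR_RGB2HSV); H,S,V=[hsv[...,k].astype(int) for k in range(3)]
u=np.arange(512)[None]; v=np.arange(384)[:,None]
B=lambda a,b,c,e:(u>=a)&(u<c)&(v>=b)&(v<e)
def circ(m):
    m=big(m); c=max(cv2.findContours(m.astype(np.uint8),0,2)[0],key=cv2.contourArea)
    cc,r=cv2.minEnclosingCircle(c); return cast(i,cc,.098)[0].round(4),r,W[m].mean(0).round(4),m.sum()
d0=pickle.load(open("im0.pkl","rb"))["top"]
for n,y in dict(red=(.594,-.34),blue=(.514,-.33),yellow=(.4345,-.321)).items():
    m=(np.hypot(W[...,0]-y[0],W[...,1]-y[1])<.04)&(abs(W[...,2]-.1)<.015); print(n,circ(m))
m=B(95,160,160,260)&(W[...,2]>.017)&(W[...,2]<.09); print("plane",rect(i,m,.02))
g=B(95,160,160,260)&(H>60)&(H<95)&(S>90); print("green",rect(i,g,.05))
E
python3 g.py .4345 -.321 .13 90
```

```text
red (array([ 0.5914, -0.3377,  0.098 ]), 13.238733291625977, array([ 0.5921, -0.3382,  0.0976]), np.int64(511))
blue (array([ 0.5107, -0.3285,  0.098 ]), 13.28174877166748, array([ 0.5115, -0.3289,  0.0977]), np.int64(515))
yellow (array([ 0.4328, -0.3183,  0.098 ]), 13.463011741638184, array([ 0.4341, -0.319 ,  0.0975]), np.int64(523))
plane ((505.4190673828125, 318.50146484375), (130.43218994140625, 54.4178352355957), 5.2447190284729)
green ((497.9410705566406, 307.2729187011719), (84.0842514038086, 46.18793869018555), 5.309452533721924)
t 23.8 p [0.4852 0.0491 0.1286] y-axis deg 89.83 tilt [-0.0026 -0.0011] F [-2.2 -2.9  0.3] w 0.0694 0.0
shift cm [  4.95 -37.03  -0.09]
yaw -0.17421521802010886 q6 -2.008523978768524
```

View pics/t2.png

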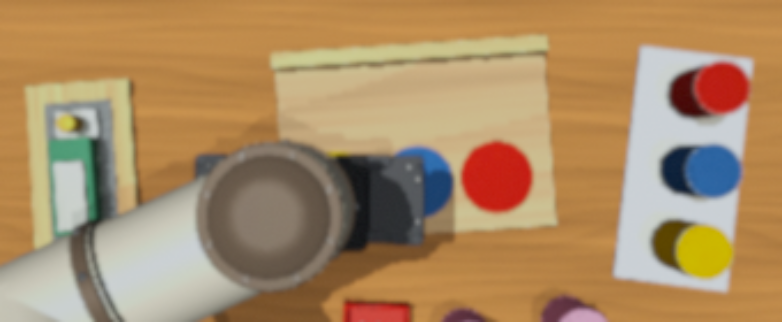

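Plane lies inside the felt (partly hidden by the arm); will recheck. To get the centring right, compare tins and rounds in the scene camera too.

Run:
```python
import pickle
from h import *
d=pickle.load(open("im0.pkl","rb")); s0=d["scene"]; s1=pickle.load(open("im1.pkl","rb"))[1]; t2=pickle.load(open("im2.pkl","rb"))
def ell(i,m,z):
    m=big(m); c=max(cv2.findContours(m.astype(np.uint8),0,2)[0],key=cv2.contourArea)[:,0,:]
    P=cast(i,c,z)[:,:2].astype(np.float32)*1000; cc,r=cv2.minEnclosingCircle(P); return P.shape[0],np.array(cc).round(1),r, P[:,0].min(),P[:,0].max(),P[:,1].min(),P[:,1].max()
def lids(i,cs,z,tag):
    W=world(i)
    for n,y in cs.items():
        m=(np.hypot(W[...,0]-y[0],W[...,1]-y[1])<.045)&(abs(W[...,2]-z)<.004); print(tag,n,[np.round(x,1) for x in ell(i,m,z)])
st=dict(red=(.5025,-.13),blue=(.496,-.0455),yellow=(.489,.0405)); mt=dict(red=(.594,-.34),blue=(.514,-.33),yellow=(.4345,-.321))
lids(s0,st,.107,"scene stand"); lids(s1,mt,.098,"scene mat"); lids(d["top"],st,.107,"top stand"); lids(t2,mt,.098,"top mat")
i=s1; hsv=cv2.cvtColor(i["image"],cv2.COLOR_RGB2HSV); H,S,V=[hsv[...,k].astype(int) for k in range(3)]
W=world(i); low=(W[...,2]<.02)&(W[...,2]>.003)&(np.hypot(W[...,0]-.503,W[...,1]+.129)<.055)
print("scene red round",[np.round(x,1) for x in ell(i,low&((H<8)|(H>170))&(S>150),.0125)])
i=pickle.load(open("im1.pkl","rb"))[0]; hsv=cv2.cvtColor(i["image"],cv2.COLOR_RGB2HSV); H,S,V=[hsv[...,k].astype(int) for k in range(3)]
W=world(i); low=(W[...,2]<.02)&(np.hypot(W[...,0]-.503,W[...,1]+.129)<.055)
print("top red round",[np.round(x,1) for x in ell(i,low&((H<8)|(H>170))&(S>150),.0125)])
```

```text
scene stand red [np.int64(29), array([ 504.2, -129.4]), np.float64(30.9), np.float32(473.3), np.float32(534.5), np.float32(-156.3), np.float32(-101.2)]
scene stand blue [np.int64(21), array([497.5, -44. ]), np.float64(30.8), np.float32(466.7), np.float32(528.2), np.float32(-71.3), np.float32(-16.9)]
scene stand yellow [np.int64(26), array([491.1,  42.5]), np.float64(31.3), np.float32(460.2), np.float32(521.1), np.float32(14.6), np.float32(70.3)]
scene mat red [np.int64(43), array([ 596.8, -337.9]), np.float64(30.1), np.float32(567.2), np.float32(626.8), np.float32(-363.7), np.float32(-311.9)]
scene mat blue [np.int64(38), array([ 515.2, -328.5]), np.float64(30.6), np.float32(485.1), np.float32(544.7), np.float32(-355.5), np.float32(-302.7)]
scene mat yellow [np.int64(35), array([ 436.7, -319.8]), np.float64(31.6), np.float32(405.1), np.float32(468.2), np.float32(-346.9), np.float32(-293.4)]
top stand red [np.int64(36), array([ 501.5, -130.2]), np.float64(27.2), np.float32(474.8), np.float32(528.1), np.float32(-155.4), np.float32(-104.4)]
top stand blue [np.int64(42), array([495.3, -4
[... 295 characters left out ...]
9]), np.float64(28.2), np.float32(565.4), np.float32(619.3), np.float32(-366.5), np.float32(-311.0)]
top mat blue [np.int64(40), array([ 511.2, -329.6]), np.float64(28.2), np.float32(484.9), np.float32(538.5), np.float32(-356.8), np.float32(-301.5)]
top mat yellow [np.int64(46), array([ 433.5, -319.7]), np.float64(28.2), np.float32(407.4), np.float32(460.5), np.float32(-347.0), np.float32(-291.8)]
scene red round [np.int64(34), array([ 501.9, -127.8]), np.float64(38.2), np.float32(464.0), np.float32(539.9), np.float32(-165.4), np.float32(-90.4)]
top red round [np.int64(43), array([ 503.8, -129. ]), np.float64(37.6), np.float32(467.8), np.float32(541.4), np.float32(-164.8), np.float32(-93.7)]
```

Averaging both cameras, the tins began centred on their rounds. Targets on rounds (tool frame): yellow (.4904,.0397), blue (.497,-.0448), red (.5028,-.1297). Fetching yellow.

```bash
python3 -m inch '[{"xyz":[0.8,-6,0],"yaw":0},{"xyz":[1.6,-12,0],"yaw":0},{"xyz":[2.4,-18,0],"yaw":0},{"xyz":[3.2,-24,0],"yaw":0},{"xyz":[4,-30,0],"yaw":0}]'  >/dev/null;python3 -m inch '[{"xyz":[0.5,-4,0],"yaw":0},{"xyz":[0.9,-6.9,0],"yaw":0},{"xyz":[0.9,-6.9,0],"yaw":0},{"xyz":[0.9,-6.9,0],"yaw":0}]' >/dev/null; python3 g.py .435 -.3205 .057 90
```

```text
t 24.9 p [ 0.4384 -0.3146  0.1286] y-axis deg 90.01 tilt [-0.0004  0.0003] F [ 0.4 -0.1  0.6] w 0.0699 0.0
shift cm [ 0.33 -0.59  7.16]
yaw 0.011509216691919733 q6 -1.2484915154141814
```

```bash
python3 -m inch '[{"xyz":[0.3,-0.6,1],"yaw":0},{"xyz":[0.3,-0.6,3],"yaw":0},{"xyz":[0.3,-0.6,5.5],"yaw":0},{"xyz":[0.3,-0.6,7.1],"yaw":0},{"xyz":[0.3,-0.6,7.1],"yaw":0}]' && python3 -m inch '[{"xyz":[0,0,0],"yaw":0},{"xyz":[0,0,0],"yaw":0},{"xyz":[0,0,0],"yaw":0},{"xyz":[0,0,0],"yaw":0}]' 0.4 20 >/dev/null;  python3 g.py .4904 .0397 .105
```

```text
t: 25.55
position: [0.4344, -0.32, 0.0562]
tool_rot: [0.002, -3.138, -0.002]
contact_force: [0.9, -0.6, 0.8]
width: 0.0695
gripper_force: 0.0
t 26.1 p [ 0.436  -0.3209  0.0585] y-axis deg 90.03 tilt [ 0.0012 -0.0002] F [0.5 2.4 4.3] w 0.0538 19.903854245203547
shift cm [-5.47 36.06 -4.65]
```

```bash
python3 -m inch '[{"xyz":[0,0,-2],"yaw":0},{"xyz":[0,0,-4.5],"yaw":0},{"xyz":[-0.4,3,-4.5],"yaw":0},{"xyz":[-1.2,8,-4.5],"yaw":0},{"xyz":[-2,13,-4.5],"yaw":0}]' >/dev/null && python3 -m inch '[{"xyz":[-0.8,5,0],"yaw":0},{"xyz":[-1.6,10,0],"yaw":0},{"xyz":[-2.3,15,0],"yaw":0},{"xyz":[-3,20,0],"yaw":0},{"xyz":[-3.5,23,0],"yaw":0}]' >/dev/null; python3 -m inch '[{"xyz":[0,0,0],"yaw":0},{"xyz":[0,0,0],"yaw":0}]' >/dev/null; python3 g.py .4904 .0397 .067 90;python3 -m inch '[{"xyz":[0,0,0],"yaw":0}]'
```

```text
t 27.6 p [0.4896 0.0385 0.1022] y-axis deg 90.0 tilt [-0.0017 -0.0005] F [-0.2 -0.4 -2.8] w 0.0538 19.890502225316595
shift cm [-0.08  0.12  3.52]
yaw 0.0025068387724758168 q6 -1.980248431880218
t: 27.68
position: [0.4899, 0.038, 0.1025]
tool_rot: [-0.002, -3.141, 0.0]
contact_force: [-0.3, 0.6, -2.5]
width: 0.0534
gripper_force: 19.9
```

```bash
python3 -m inch '[{"xyz":[0,0.15,1.2],"yaw":0},{"xyz":[0,0.15,2.4],"yaw":0},{"xyz":[0,0.15,3.2],"yaw":0},{"xyz":[0,0.15,3.4],"yaw":0},{"xyz":[0,0.15,3.4],"yaw":0}]'; python3 -m inch '[{"xyz":[0,0,0.1],"yaw":0},{"xyz":[0,0,0.1],"yaw":0}]'; python3 -m inch '[{"xyz":[0,0,0.1],"yaw":0},{"xyz":[0,0,0.1],"yaw":0}]'
```

```text
t: 28.3
position: [0.4905, 0.0405, 0.0687]
tool_rot: [0.001, -3.141, 0.0]
contact_force: [-0.1, 0.4, -3.0]
width: 0.0536
gripper_force: 19.9
t: 28.55
position: [0.4906, 0.0406, 0.068]
tool_rot: [-0.001, 3.141, 0.0]
contact_force: [-0.8, -0.0, -2.9]
width: 0.0532
gripper_force: 19.9
t: 28.8
position: [0.4909, 0.0407, 0.0675]
tool_rot: [-0.001, 3.14, 0.0]
contact_force: [-0.1, 0.2, 2.5]
width: 0.0538
gripper_force: 19.9
```

Contact. Release and fetch blue.

```bash
python3 -m inch '[{"xyz":[0,0,0.05],"yaw":0},{"xyz":[0,0,0.05],"yaw":0},{"xyz":[0,0,0.05],"yaw":0},{"xyz":[0,0,0.05],"yaw":0}]' 0.8 && python3 -m inch '[{"xyz":[0,0,-2.5],"yaw":0},{"xyz":[0,0,-5],"yaw":0},{"xyz":[0,0,-6.3],"yaw":0},{"xyz":[-0.4,-6,-6.3],"yaw":0},{"xyz":[-0.8,-12,-6.3],"yaw":0}]' >/dev/null;  python3 g.py .5132 -.3298 .13 90
```

```text
t: 29.3
position: [0.4904, 0.0405, 0.0663]
tool_rot: [0.001, -3.142, 0.0]
contact_force: [1.5, 0.6, 0.9]
width: 0.069
gripper_force: 0.0
t 29.9 p [ 0.4986 -0.0801  0.1294] y-axis deg 90.17 tilt [0.0003 0.0002] F [0.4 0.6 0.6] w 0.0695 0.0
shift cm [ -1.39 -24.97  -0.07]
yaw 0.17007157274264273 q6 -1.7303307176463316
```

```bash
python3 -m inch '[{"xyz":[-0.4,-6,0],"yaw":0},{"xyz":[-0.8,-12,0],"yaw":0},{"xyz":[-1.1,-18,0],"yaw":0},{"xyz":[-1.4,-23,0],"yaw":0},{"xyz":[-1.4,-25,0],"yaw":0}]' >/dev/null; python3 -m inch '[{"xyz":[0,0,0],"yaw":0},{"xyz":[0,0,0],"yaw":0}]'; python3 g.py .5132 -.3298 .057 90
```

```text
t: 30.8
position: [0.5123, -0.3283, 0.1291]
tool_rot: [0.002, -3.141, -0.001]
contact_force: [-0.5, -0.4, -0.1]
width: 0.0695
gripper_force: 0.0
t 30.8 p [ 0.5123 -0.3283  0.1291] y-axis deg 90.07 tilt [-0.0007  0.0006] F [-0.5 -0.4 -0.1] w 0.0695 0.0
shift cm [-0.09 -0.16  7.21]
yaw 0.06948985152564546 q6 -1.264954722778648
```

```bash
python3 -m inch '[{"xyz":[-0.05,-0.15,1],"yaw":0},{"xyz":[-0.05,-0.15,3],"yaw":0},{"xyz":[-0.05,-0.15,5.5],"yaw":0},{"xyz":[-0.05,-0.15,7.1],"yaw":0},{"xyz":[-0.05,-0.15,7.1],"yaw":0}]' && python3 -m inch '[{"xyz":[0,0,0],"yaw":0},{"xyz":[0,0,0],"yaw":0},{"xyz":[0,0,0],"yaw":0},{"xyz":[0,0,0],"yaw":0}]' 0.4 20 >/dev/null;  python3 g.py .497 -.0448 .105
```

```text
t: 31.42
position: [0.5123, -0.3301, 0.0568]
tool_rot: [0.002, -3.139, -0.002]
contact_force: [0.6, 0.4, 0.8]
width: 0.0698
gripper_force: 0.0
t 31.9 p [ 0.5136 -0.3309  0.0592] y-axis deg 90.03 tilt [ 0.0015 -0.0003] F [-0.3  3.2  4.6] w 0.0537 19.883763089601416
shift cm [ 1.64 28.61 -4.59]
```

```bash
python3 -m inch '[{"xyz":[0,0,-2],"yaw":0},{"xyz":[0,0,-4.5],"yaw":0},{"xyz":[0.2,3,-4.5],"yaw":0},{"xyz":[0.5,8,-4.5],"yaw":0},{"xyz":[0.8,13,-4.5],"yaw":0}]' >/dev/null && python3 -m inch '[{"xyz":[0.3,5,0],"yaw":0},{"xyz":[0.6,10,0],"yaw":0},{"xyz":[0.8,14,0],"yaw":0},{"xyz":[0.8,15.6,0],"yaw":0},{"xyz":[0.8,15.6,0],"yaw":0}]' >/dev/null; python3 -m inch '[{"xyz":[0,0,0],"yaw":0},{"xyz":[0,0,0],"yaw":0}]'; python3 g.py .497 -.0448 .067 90
```

```text
t: 33.42
position: [0.4968, -0.046, 0.1031]
tool_rot: [-0.002, -3.141, 0.0]
contact_force: [-0.2, -0.5, -3.3]
width: 0.054
gripper_force: 19.9
t 33.4 p [ 0.4968 -0.046   0.1031] y-axis deg 89.92 tilt [-0.0005 -0.0002] F [-0.2 -0.5 -3.3] w 0.054 19.872729009621253
shift cm [-0.02  0.12  3.61]
yaw -0.08010012290854718 q6 -1.8059468140385815
```

```bash
python3 -m inch '[{"xyz":[0,0.1,1.2],"yaw":0},{"xyz":[0,0.1,2.4],"yaw":0},{"xyz":[0,0.1,3.2],"yaw":0},{"xyz":[0,0.1,3.5],"yaw":0},{"xyz":[0,0.1,3.5],"yaw":0}]'; python3 -m inch '[{"xyz":[0,0,0.1],"yaw":0},{"xyz":[0,0,0.1],"yaw":0}]'; python3 -m inch '[{"xyz":[0,0,0.1],"yaw":0},{"xyz":[0,0,0.1],"yaw":0}]'
```

```text
t: 34.05
position: [0.4972, -0.0439, 0.0683]
tool_rot: [-0.001, 3.141, -0.0]
contact_force: [-0.3, -0.2, -2.3]
width: 0.0539
gripper_force: 19.9
t: 34.3
position: [0.4974, -0.0438, 0.0681]
tool_rot: [-0.001, 3.14, 0.0]
contact_force: [-2.0, 0.7, 4.6]
width: 0.0537
gripper_force: 19.9
t: 34.55
position: [0.4977, -0.0437, 0.068]
tool_rot: [-0.002, 3.14, 0.0]
contact_force: [-4.1, 3.1, 11.1]
width: 0.0533
gripper_force: 19.9
```

```bash
python3 -m inch '[{"xyz":[0,0,-0.1],"yaw":0},{"xyz":[0,0,-0.1],"yaw":0},{"xyz":[0,0,-0.1],"yaw":0},{"xyz":[0,0,-0.1],"yaw":0}]' 0.8 && python3 -m inch '[{"xyz":[0,0,-2.5],"yaw":0},{"xyz":[0,0,-5],"yaw":0},{"xyz":[0,0,-6.3],"yaw":0},{"xyz":[-1.8,-6,-6.3],"yaw":0},{"xyz":[-3.6,-12,-6.3],"yaw":0}]' >/dev/null;  python3 g.py .5945 -.3395 .13 90
```

```text
t: 35.05
position: [0.4969, -0.0441, 0.0671]
tool_rot: [0.0, -3.141, 0.0]
contact_force: [0.1, -0.3, -0.6]
width: 0.0691
gripper_force: 0.0
t 35.7 p [ 0.5335 -0.1643  0.1305] y-axis deg 90.17 tilt [0.0006 0.0001] F [ 0.4  1.1 -0.2] w 0.0698 0.0
shift cm [ -6.04 -17.54   0.05]
yaw 0.17184728324868104 q6 -1.559197469250708
```

```bash
python3 -m inch '[{"xyz":[-2,-6,0],"yaw":0},{"xyz":[-4,-12,0],"yaw":0},{"xyz":[-6,-17.5,0],"yaw":0},{"xyz":[-6,-17.5,0],"yaw":0},{"xyz":[-6,-17.5,0],"yaw":0}]' >/dev/null; python3 -m inch '[{"xyz":[0,0,0],"yaw":0}]' >/dev/null; python3 g.py .5945 -.3395 .057 90
```

```text
t 36.4 p [ 0.5927 -0.3374  0.1304] y-axis deg 90.1 tilt [-0.0005  0.0003] F [-0.3  0.9 -0.1] w 0.0695 0.0
shift cm [-0.18 -0.21  7.34]
yaw 0.09611182117645001 q6 -1.2879289864925778
```

```bash
python3 -m inch '[{"xyz":[-0.1,-0.2,1],"yaw":0},{"xyz":[-0.1,-0.2,3],"yaw":0},{"xyz":[-0.1,-0.2,5.5],"yaw":0},{"xyz":[-0.1,-0.2,7.2],"yaw":0},{"xyz":[-0.1,-0.2,7.2],"yaw":0}]' && python3 -m inch '[{"xyz":[0,0,0],"yaw":0},{"xyz":[0,0,0],"yaw":0},{"xyz":[0,0,0],"yaw":0},{"xyz":[0,0,0],"yaw":0}]' 0.4 20 >/dev/null;  python3 g.py .5028 -.1297 .105
```

```text
t: 37.05
position: [0.593, -0.3399, 0.0565]
tool_rot: [0.001, -3.138, -0.002]
contact_force: [0.0, -0.3, 0.1]
width: 0.0695
gripper_force: 0.0
t 37.5 p [ 0.5946 -0.3406  0.0594] y-axis deg 90.04 tilt [ 0.0017 -0.0004] F [0.7 2.3 3.4] w 0.0539 19.85531163867563
shift cm [ 9.16 21.09 -4.58]
```

```bash
python3 -m inch '[{"xyz":[0,0,-2],"yaw":0},{"xyz":[0,0,-4.5],"yaw":0},{"xyz":[1.4,3,-4.5],"yaw":0},{"xyz":[3.4,8,-4.5],"yaw":0},{"xyz":[5.5,12.8,-4.5],"yaw":0}]' >/dev/null && python3 -m inch '[{"xyz":[1.8,4,0],"yaw":0},{"xyz":[3,7,0],"yaw":0},{"xyz":[3.6,8.2,0],"yaw":0},{"xyz":[3.6,8.2,0],"yaw":0},{"xyz":[3.6,8.2,0],"yaw":0}]' >/dev/null; python3 g.py .5028 -.1297 .067 90
```

```text
t 38.8 p [ 0.5035 -0.1315  0.1032] y-axis deg 89.98 tilt [ 0.0004 -0.0003] F [ 1.   0.3 -2.9] w 0.0537 19.840417876839638
shift cm [0.07 0.18 3.62]
yaw -0.019504330616527454 q6 -1.6283194853847562
```

```bash
python3 -m inch '[{"xyz":[0.05,0.1,1.2],"yaw":0},{"xyz":[0.05,0.1,2.4],"yaw":0},{"xyz":[0.05,0.1,3.2],"yaw":0},{"xyz":[0.05,0.1,3.5],"yaw":0},{"xyz":[0.05,0.1,3.5],"yaw":0}]'; python3 -m inch '[{"xyz":[0,0,0.1],"yaw":0},{"xyz":[0,0,0.1],"yaw":0}]'
```

```text
t: 39.42
position: [0.5026, -0.1297, 0.0683]
tool_rot: [-0.001, 3.141, -0.0]
contact_force: [-0.5, 0.3, -1.0]
width: 0.0536
gripper_force: 19.9
t: 39.67
position: [0.5027, -0.1297, 0.0683]
tool_rot: [-0.001, 3.141, -0.0]
contact_force: [-2.6, 1.6, 4.4]
width: 0.0538
gripper_force: 19.9
```

```bash
python3 -m inch '[{"xyz":[0,0,0],"yaw":0},{"xyz":[0,0,0],"yaw":0},{"xyz":[0,0,0],"yaw":0},{"xyz":[0,0,0],"yaw":0}]' 0.8 && python3 -m inch '[{"xyz":[0,0,-3],"yaw":0},{"xyz":[0,0,-6],"yaw":0},{"xyz":[0,0,-9],"yaw":0},{"xyz":[2,-5,-10],"yaw":0},{"xyz":[4,-10,-10],"yaw":0}]' >/dev/null;python3 -m inch '[{"xyz":[2,-5,0],"yaw":0},{"xyz":[4,-10,0],"yaw":0},{"xyz":[4,-14,0],"yaw":0},{"xyz":[4,-14,0],"yaw":0}]'
python3 - <<'E'
from bench import bot
import pickle
from h import *
i=bot.get_image("top"); s=bot.get_image("scene"); pickle.dump((i,s),open("im3.pkl","wb"))
cv2.imwrite("pics/t3.png",cv2.resize(i["image"][130:270,90:430,::-1],None,fx=2.3,fy=2.3))
cv2.imwrite("pics/s3.png",cv2.resize(s["image"][130:250,150:400,::-1],None,fx=3.2,fy=3.2))
for k,im in (("top",i),("scene",s)):
  W=world(im)
  for n,y in dict(red=(.503,-.13),blue=(.497,-.045),yellow=(.490,.0405)).items():
    m=big((np.hypot(W[...,0]-y[0],W[...,1]-y[1])<.045)&(abs(W[...,2]-.107)<.004))
    c=max(cv2.findContours(m.astype(np.uint8),0,2)[0],key=cv2.contourArea)[:,0,:]
    print(k,n,cv2.minEnclosingCircle(cast(im,c,.107)[:,:2].astype(np.float32)*1000))
W=world(i); u=np.arange(512)[None]; v=np.arange(384)[:,None]; b=(u>=104)&(u<150)&(v>=168)&(v<254)
m=b&(W[...,2]>.017)&(W[...,2]<.09); print("plane",rect(i,m,.03))
E
```

```text
t: 40.17
position: [0.5024, -0.1298, 0.0672]
tool_rot: [0.0, -3.142, 0.0]
contact_force: [-0.5, -0.2, -0.6]
width: 0.069
gripper_force: 0.0
t: 41.3
position: [0.4219, -0.372, 0.1668]
tool_rot: [-0.006, -3.141, 0.0]
contact_force: [-0.3, 0.6, 0.1]
width: 0.0695
gripper_force: 0.0
top red ((500.6952209472656, -130.06834411621094), 27.12962532043457)
top blue ((495.129150390625, -44.69062042236328), 27.178625106811523)
top yellow ((488.08697509765625, 39.43196105957031), 27.1575870513916)
scene red ((502.70220947265625, -128.09657287597656), 30.31047248840332)
scene blue ((497.44580078125, -43.61699295043945), 30.794403076171875)
scene yellow ((490.3760681152344, 41.48504638671875), 31.31500816345215)
plane ((496.3087158203125, 314.06988525390625), (147.6967315673828, 53.98324203491211), 5.4073710441589355)
```

View pics/t3.png

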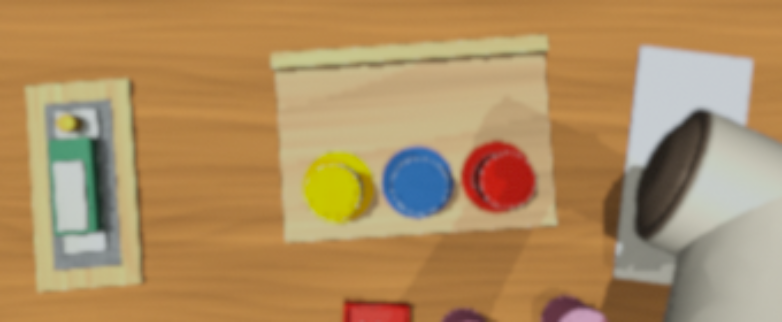

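View pics/s3.png

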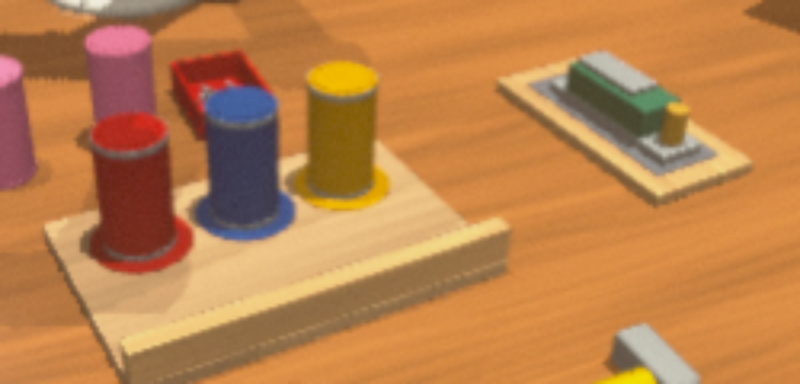

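The pictures show each tin standing on its own round, lids at about (335,190), (417,182) and (505,180). The plane lies inside the grey felt, sole from about (55,110) to (105,252). The gripper is clear of everything, so I'm handing in.

```bash
python3 -c "
from bench import bot
print(bot.finish_job())"
```

```text
the job is handed in; nothing more can be done
None
```

The job is handed in at about 41 s: the tins went to the card first, then the plane onto the felt (inside it, about 4 mm off centre), then each tin back on its own round (within 1 to 2 mm of centre by both cameras).

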